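Get the guide batten out of the half-covered tool box

ROBOT

A 7-joint arm with a two-finger parallel gripper is mounted at the origin on a cart in front of the work surface, level with it; the furniture and walls round the work are solid. World frame = base frame: x ahead of the robot, y to its left, z up, the work surface at z = 0. Lengths are in m, angles in rad, forces in N, time in s.
With the tool pointing down it reaches from about 0.425 to 0.875 m from the base axis. Payload 4.7 kg.
Tool frame: the origin (TCP) lies on the centre line of the jaws, within the pads' length; the fingertips stand 14 mm ahead of it and the grasp point (between the pads) lies 5 mm behind it; z points along the fingers, y is the line along which they close (so a half turn about z gives the same grasp; the last joint's range is limited). The gripper opens to 87 mm and grips with 3 to 60 N. Pads are 19 mm wide; open, the fingers measure 117 mm over their backs; the gripper's body (75 mm by 190 mm) begins 51 mm behind the grasp point.
Start: joints at [-1.252, 0.321, -0.07, 1.45, 0.023, 1.371, -0.057], TCP at [0.195, 0.62, 0.217] pointing down, gripper open.
Joint ranges: [-2.86, 2.86], [-0.3, 2.09], [-1.38, 1.24], [0.06, 2.45], [-1.56, 4.7], [0.09, 2.05], [-2.69, 2.69]. Speed limits (rad/s): [2.57, 2.57, 3.14, 3.14, 3.14, 3.14, 3.14].

INTERFACE

Orientations are given as a rotation vector (axis times angle).
In Python, from bench import * gives the robot as it stands.
- The arm moves only by the shell command python3 -m jog 'ROWS' [FORCE]. ROWS is JSON, a list of rows, each an object of numbers: "claw": the finger opening in mm, from 0 to 87; "dx", "dy", "dz": the shift along the tool's x, y, z in mm; "spin": the turn about the tool's z in degrees. In form: [{"claw": .., "dx": .., "dy": .., "dz": .., "spin": ..}, ...]. A call has 1 to 20 rows; each row is the pose to reach, as a shift and turn from the pose commanded when the call began, along the tool's axes at that moment; what a row does not reach only later rows make up. A row lasts 1/12 s, in which the tool goes at most 41.7 mm and 7.16 degrees, less where a joint would pass 70% of its speed; a pose out of reach is approached as far as the arm can. A call with a gripper value outside its range is refused whole. The fingers move at their own pace and stop on an object; FORCE is the grip in N (left out, the last holds). Time passes only in rows, so rows that repeat a pose let the fingers close. It gives the time, the measured TCP pose, the force, the opening and the grip force at its end, in the units of the state.
- get_state(): the state, without advancing time (a new reading comes with each control period).
- get_image(name): name is "scene" or "top" or "wrist"; returns a dict with "frame" (400x640x3 uint8, red, green, blue), "depth" (400x640 float32, m along the optical axis (not along the pixel's ray), 0 where there is no reading), "K" (3x3 intrinsics, pixels), "distortion" ([k1, k2, p1, p2, k3] as OpenCV has them; the pictures are not rectified), "T" (4x4, takes a point from camera to world coordinates); the wrist camera has in their place "mount" (4x4, takes a point from camera to tool coordinates, whose origin is the TCP and whose axes are the flange's). Camera axes: x right, y down, z forward; pixel columns grow to the right and rows downward; lengths in m; the calibration is good to about 2 mm. A picture is of the moment at which its call begins: read the wrist's pose just before it.
- close_job(): hands the job in; it is judged then, once.
The state is a dict: "time": time; "joint_positions": joint angles; "qd": joint speeds; "joint_torque": joint torques, N m; "position": TCP position; "tool_rot": TCP orientation; "ft_force": force on the tool from outside, world axes, zero at the start; "torque": the same for the moment, N m; "grip_width": opening from 0.0 (shut) to 1.0 (fully open); "grip_force": force on a finger pad.
Only numpy, scipy, OpenCV 4.12 (cv2) and the standard library are available. Lean on these libraries where they do the work, as an engineer would, in place of code of your own. Each camera call takes 0.05 s, during which the arm holds its last target. There are 200 camera calls.

TASK

The flat wooden guide batten for rolling clay lies inside the open-topped tool box, too long to come straight up: both its ends are caught, one under the wide flat cover and the other under the small pin tray. Without forcing it, slide it in under the wide cover, tilt the tray end up out of the opening first while the other end is still under the cover, and draw it out on the slant; finish still holding it in the gripper, level, steady and over the box, at least 8 cm above the tray's rim. Leave the three bottles standing beside the box alone.

Things in the scene. Friction and masses are not known exactly. Their poses are not given: they have to be found in the camera images.
- box: Rigid wooden tool box, fixed. Origin at the centre of its underside on the work surface, z up, long side along y (296 mm; 146 mm along x). Inside well: x -65..65, y -140..140 mm, floor top at z = 8 mm. It is open above only for y -50..+95 mm, over its full width; the 8 mm side walls are cut down to z = 54 mm there. Elsewhere covered, underside at z = 68 mm.
- cover_edge (a point): Middle of the lower edge of the wide cover, where the opening begins (box x 0, y -50, z 68 mm). The flat cover, 8 mm thick (top z = 76 mm), runs from here to the box's -y end (y -148).
- tray_rim (a point): Middle of the top of the pin tray's rim where the opening ends (box x 0, y +95, z 90 mm). The tray covers y 95..168, overhanging the end wall (y 148); underside z = 68 mm, walls up to 90 mm. A small pin box fixed in it reaches z = 104 mm at y 104..159.
- batten_mid (a point): Centre of the loose wooden guide batten (half-way up): a straight flat strip 220 mm long along its y axis, 26 mm wide (x), 18 mm thick (z), uniform, about 80 g. It starts flat on the well's floor, roughly along the box's y axis, with +y end under the pin tray and -y end under the wide cover.
- tray_end (a point): Centre of the batten's +y end face (the end that starts under the pin tray), 110 mm from batten_mid.
- cover_end (a point): Centre of the batten's -y end face (the end that starts under the wide cover), 110 mm from batten_mid.
- squat_bottle: Bystander: squat squeeze bottle, 49 mm across, 96 mm tall, loose, standing beyond the wide-cover end of the box; origin at the centre of its underside, z up.
- medium_bottle: Bystander: medium squeeze bottle, 41 mm across, 84 mm tall, loose, standing beyond the wide-cover end of the box; origin at the centre of its underside, z up.
- slim_bottle: Bystander: slim squeeze bottle, 32 mm across, 111 mm tall, loose, standing beyond the tray end of the box; origin at the centre of its underside, z up.
- batten: The same batten; origin at the centre of its underside, 9 mm below batten_mid; y along its length towards tray_end, z up through its thickness.

How it is judged:
On the way:
1. the batten's tray end stands above the tray's rim, out through the opening, while its other end is still under the wide cover (z of tray_end in the frame of box above 0.095 m and z of cover_end in the frame of box below 0.068 m and y of cover_end in the frame of box below -0.05 m), for 0.2 s.
At the end, for the whole second after the job is handed in: Batten gripped, touching the box nowhere, centre over 0.17 m and both ends over 0.15 m above the surface, level within 0.27 rad, still (under 0.03 m/s, 0.2 rad/s), centre within 0.13 m sideways of the box centre; the three bottles upright and within 30 mm of their start (height (world z) of batten_mid above 0.17 m and height (world z) of each of tray_end, cover_end above 0.15 m and angle between batten's own y axis and vertical between 1.3 and 1.84 rad and horizontal distance between batten_mid and box below 0.13 m and contact force between the fingers and batten above 1 N and contact force between batten and box below 0.1 N and linear speed of batten below 0.03 m/s and angular speed of batten below 0.2 rad/s and angle between each of squat_bottle, medium_bottle, slim_bottle's own z axis and vertical below 0.2 rad and distance of each of squat_bottle, medium_bottle, slim_bottle from where it was at the start of the episode below 0.03 m); the arm keeps its last pose, push and grip.
It fails at once if the batten, once lifted off the floor of the well, is forced against the box (over 30 N) (contact force between batten and box above 30 N and height (world z) of batten_mid above 0.027 m).
It fails at once if a bottle is pushed away (30 mm) or tipped (distance of any of squat_bottle, medium_bottle, slim_bottle from where it was at the start of the episode above 0.03 m or angle between any of squat_bottle, medium_bottle, slim_bottle's own z axis and vertical above 0.4 rad).
It also fails if it takes over 42 s, if anything falls off the work surface, if the arm or the gripper's body presses on something with over 40 N, if the wrist force passes 120 N, or if a joint passes its speed limit or range.

## Working session

There is one attempt and no reset: what is moved stays moved. The work goes in short steps, Python scripts to look and compute and a shell command to move; the robot and the scene stay as the last step left them, time stands still between calls to the robot, and variables do not carry over. Pictures are saved under pics/ and viewed, at most 10 in all, crops included, and the job is handed in when it is done.

```bash
mkdir -p pics; ls; python3 - <<'E'
from bench import *
import cv2,numpy as np
s=get_state();print(s['position'],s['tool_rot'],s['grip_width'],s['time'])
a=[]
for n in("top","scene"):
    i=get_image(n);np.savez(n+'.npz',**i);print(n,i['T'].round(3).tolist(),i['K'].round(1).tolist(),i['distortion'])
    cv2.imwrite(f'pics/{n}0.png',i['frame'][...,::-1])
E
```

```text
pics
[0.19493068 0.61951479 0.21546602] [-4.76813621e-01 -3.10499888e+00  2.93680293e-03] 0.9965723250404898 0.0
top [[0.023, -0.989, 0.143, 0.381], [-1.0, -0.023, 0.002, -0.029], [0.001, -0.143, -0.99, 1.123], [0.0, 0.0, 0.0, 1.0]] [[437.3, 0.0, 314.7], [0.0, 437.3, 194.2], [0.0, 0.0, 1.0]] [0.03904328 0.         0.         0.         0.        ]
scene [[0.644, -0.354, 0.678, -0.138], [-0.765, -0.293, 0.573, -0.594], [-0.004, -0.888, -0.46, 0.539], [0.0, 0.0, 0.0, 1.0]] [[430.6, 0.0, 322.1], [0.0, 430.6, 199.8], [0.0, 0.0, 1.0]] [0.02062698 0.         0.         0.         0.        ]
```

View pics/top0.png

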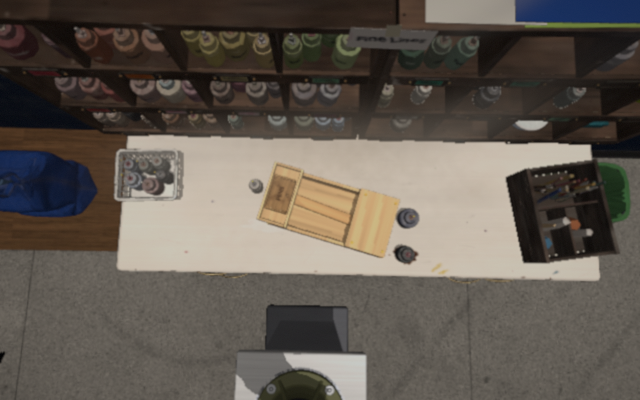

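View pics/scene0.png

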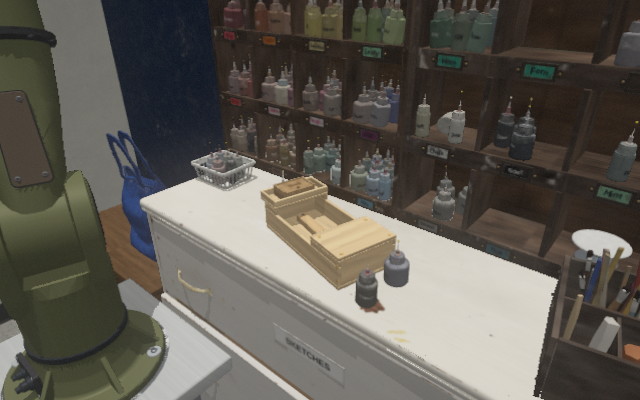

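The top view shows the box centred at about (328,208). The pin tray is on the left at (280,190), which is world +y, and the wide cover is on the right at (372,222). The bottles stand at (256,186), (408,217) and (406,254). The scene view confirms the batten lies in the open well.

```bash
cat > h.py <<'E'
import numpy as np,cv2
from scipy.spatial.transform import Rotation as R
def cloud(i,T=None):
    h,w=i['depth'].shape
    u,v=np.meshgrid(np.arange(w),np.arange(h))
    n=cv2.undistortPoints(np.stack([u,v],-1).reshape(-1,1,2).astype(float),i['K'],i['distortion']).reshape(h,w,2)
    d=i['depth'];p=np.dstack([n[...,0]*d,n[...,1]*d,d])
    T=i['T'] if T is None else T
    q=p@T[:3,:3].T+T[:3,3]; q[d==0]=np.nan
    return q
E
python3 - <<'E'
from h import *
i=dict(np.load('top.npz'));P=cloud(i)
x,y,z=P[...,0],P[...,1],P[...,2]
roi=(x>.3)&(x<.75)&(y>-.3)&(y<.2)
hsv=cv2.cvtColor(i['frame'],cv2.COLOR_RGB2HSV)
print('table z',np.nanmedian(z[(x>.4)&(x<.6)&(y<-.3)&(y>-.4)]))
wood=roi&(hsv[...,1]>60)&(hsv[...,0]<30)
m=wood&(z>.069)&(z<.083)
n,l,st,c=cv2.connectedComponentsWithStats(m.astype('uint8'))
for k in range(1,n):
    if st[k,4]>60:
        q=P[l==k][:,:2];print('z76',st[k],c[k],cv2.minAreaRect((q*1000).astype('float32')),np.nanmedian(P[l==k][:,2]))
m=wood&(z>.06)
print('all high',cv2.minAreaRect((P[m][:,:2]*1000).astype('float32')),cv2.boxPoints(cv2.minAreaRect((P[m][:,:2]*1000).astype('float32'))))
m=roi&~wood&(z>.03)
n,l,st,c=cv2.connectedComponentsWithStats(m.astype('uint8'))
for k in range(1,n):
    if st[k,4]>30:
        q=P[l==k];print('other',st[k],q.min(0),q.max(0))
sh=(z>.15)&(y>-.3)&(y<.4)&(x>.3);print('shelf minx',np.percentile(x[sh],[0,1,5]), )
f=cv2.resize(i['frame'][150:265,240:425],None,fx=4,fy=4,interpolation=3)
cv2.imwrite('pics/c1.png',f[...,::-1])
E
```

```text
table z 0.0004829847130358722
z76 [260 165  40  60 532] [280.39661654 195.87781955] ((530.6611938476562, 57.9354362487793), (60.1984977722168, 134.44459533691406), 74.57533264160156) 0.07444591030050818
z76 [ 344  188   56   70 2482] [371.6385979  222.64544722] ((468.2876892089844, -164.42245483398438), (97.96142578125, 146.08534240722656), 74.71208190917969) 0.07626127452354836
all high ((568.1242065429688, -50.01959228515625), (363.6505432128906, 499.9985046386719), 0.009168371558189392) [[ 386.25897  199.95056]
 [ 386.33893 -300.04794]
 [ 749.98944 -299.98975]
 [ 749.9095   200.00876]]
other [ 425    0  101   25 2433] [ 0.69474936 -0.29995737  0.56746796] [ 0.7302616  -0.16874028  0.57788194]
other [ 282   25  223   45 5651] [ 0.68468713 -0.29946991  0.40610269] [0.74942378 0.03090982 0.58323233]
other [257  32   9  12  66] [0.6887545  0.05373588 0.47361487] [0.71975277 0.0692968  0.55287479]
other [ 291   76   51   32 1165] [ 0.68732412 -0.07791736  0.21843316] [0.7478694  0.02744063 0.41020421]
other [ 218   77  255   63 4964] [ 0.6850335  -0.29998741  0.03000036] [0.74163761 0.19963845 0.40691012]
other [410  77  39  28 570] [ 0.68737899 -0.27314955  0.21689386] [ 0.74976084 -0.18928892  0.41040804]
other [210  79  72  26 971] [0.68751212 0.04305874 0.2252545 ] [0.73702189 0.19448177 0.38950141]
other [249 179  13  14 138] [0.54063284 0.1079059  0.03163769] [0.57090204 0.13755439 0.08926919]
other [398 209  21  19 302] [ 0.46099014 -0.2828878   0.03069192] [ 0.50601796 -0.23481308  0.0694012 ]
other [396 246  19  17 229] [ 0.37570439 -0.27100805  0.03032917] [ 0.41470474 -0.22966594  0.07014641]
shelf minx [0.68468713 0.68637836 0.68758878]
```

View pics/c1.png

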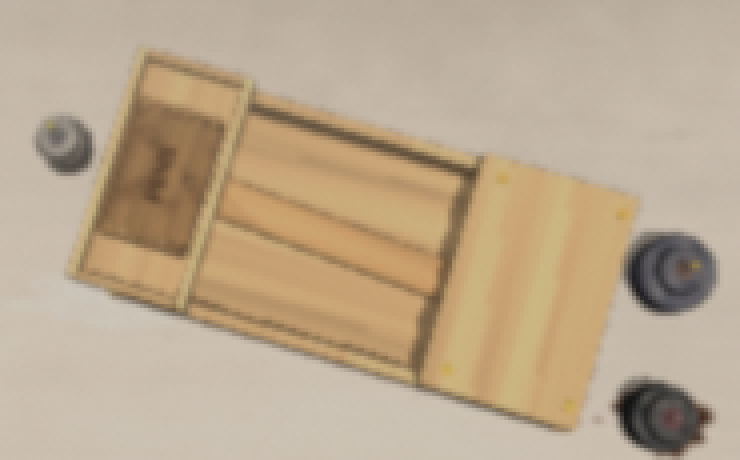

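```bash
cat >> h.py <<'E'
a=np.deg2rad(74.65)
BY=np.array([np.cos(a),np.sin(a)]);BX=np.array([BY[1],-BY[0]]);BC=np.array([.4944,-.0689])
def box(p): p=np.asarray(p);d=p[...,:2]-BC;return np.stack([d@BX,d@BY,p[...,2]],-1)
def ray(i,uv,zz,T=None):
    T=i['T'] if T is None else T
    n=cv2.undistortPoints(np.float64(uv).reshape(-1,1,2),i['K'],i['distortion']).reshape(-1,2)
    d=np.c_[n,np.ones(len(n))]@T[:3,:3].T
    return T[:3,3]+d*((zz-T[2,3])/d[:,2])[:,None]
def TW(s):
    T=np.eye(4);T[:3,:3]=R.from_rotvec(s['tool_rot']).as_matrix();T[:3,3]=s['position'];return T
def go(s,bx,by,bz):  # shift in tool axes (mm) to box-frame TCP target, spin (deg) for tool y along box x
    T=TW(s);w=np.r_[BC+bx*BX+by*BY,bz]
    d=(T[:3,:3].T@(w-T[:3,3]))*1000
    b=T[:3,:3].T@np.r_[BX,0];sp=np.degrees(np.arctan2(b[1],b[0]))-90
    print('shift',d.round(1),'spin',round((sp+90)%180-90,1),'or other way +-180; at box',(box(T[:3,3])*1000).round(1))
E
python3 - <<'E'
from h import *
from bench import *
i=dict(np.load('top.npz'))
q=np.array([[235,180],[217,218],[440,250],[430,292]])/4+[240,150]-.375
print((box(ray(i,q,.026))*1000).round(1))
P=cloud(i)
for c in((280,185),(256,186),(408,217),(406,254)):print((box(P[c[1],c[0]])*1000).round())
j=get_image('wrist');print(j['mount'].round(3).tolist(),j['K'].round(0).tolist())
go(get_state(),-.0,.0,.2)
E
```

```text
[[ 19.7  92.8  26. ]
 [ -6.8  96.6  26. ]
 [ 14.2 -44.   26. ]
 [-13.1 -45.3  26. ]]
[ 20. 136. 100.]
[  5. 195.  69.]
[  39. -181.   66.]
[ -49. -198.   68.]
[[0.001, -0.97, -0.244, 0.066], [1.0, 0.001, 0.0, -0.0], [0.0, -0.244, 0.97, -0.168], [0.0, 0.0, 0.0, 1.0]] [[307.0, 0.0, 325.0], [0.0, 307.0, 198.0], [0.0, 0.0, 1.0]]
shift [-492.2 -566.9   16.6] spin 87.9 or other way +-180; at box [-471.   584.7  215.7]
```

```bash
python3 -m jog '[{"claw":60,"dx":-492,"dy":-567,"dz":17,"spin":-92},{"claw":60,"dx":-492,"dy":-567,"dz":17,"spin":-92},{"claw":60,"dx":-492,"dy":-567,"dz":17,"spin":-92},{"claw":60,"dx":-492,"dy":-567,"dz":17,"spin":-92},{"claw":60,"dx":-492,"dy":-567,"dz":17,"spin":-92},{"claw":60,"dx":-492,"dy":-567,"dz":17,"spin":-92},{"claw":60,"dx":-492,"dy":-567,"dz":17,"spin":-92},{"claw":60,"dx":-492,"dy":-567,"dz":17,"spin":-92},{"claw":60,"dx":-492,"dy":-567,"dz":17,"spin":-92},{"claw":60,"dx":-492,"dy":-567,"dz":17,"spin":-92},{"claw":60,"dx":-492,"dy":-567,"dz":17,"spin":-92},{"claw":60,"dx":-492,"dy":-567,"dz":17,"spin":-92},{"claw":60,"dx":-492,"dy":-567,"dz":17,"spin":-92},{"claw":60,"dx":-492,"dy":-567,"dz":17,"spin":-92},{"claw":60,"dx":-492,"dy":-567,"dz":17,"spin":-92},{"claw":60,"dx":-492,"dy":-567,"dz":17,"spin":-92},{"claw":60,"dx":-492,"dy":-567,"dz":17,"spin":-92},{"claw":60,"dx":-492,"dy":-567,"dz":17,"spin":-92},{"claw":60,"dx":-492,"dy":-567,"dz":17,"spin":-92},{"claw":60,"dx":-492,"dy":-567,"dz":17,"spin":-92}]' 5
python3 - <<'E'
from h import *
from bench import *
s=get_state();i=get_image('wrist');go(s,.003,.04,.1);print(s['joint_positions'])
np.savez('w1.npz',TT=TW(s)@i['mount'],**i)
cv2.imwrite('pics/w1.png',i['frame'][...,::-1])
E
```

```text
time: 1.82
position: [0.4794, -0.0378, 0.2065]
tool_rot: [-1.897, 2.496, -0.009]
ft_force: [-1.2, 0.1, 2.3]
grip_width: 0.691
grip_force: 0.0
shift [-13.9 -24.8 106.7] spin -0.2 or other way +-180; at box [-22.7  26.  206.5]
[-1.30076086 -0.2521111   1.18802586  1.90722001  0.24252498  1.32891001
  2.68948015]
```

View pics/w1.png

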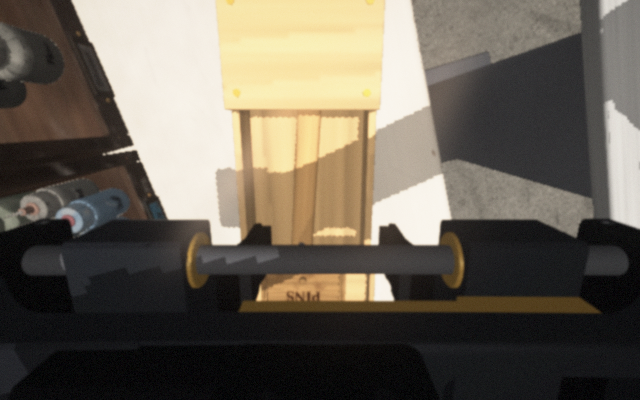

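The wrist view shows the cover at the top, the batten from about (305,120) to (320,240) and the tray at the bottom. Joint 7 is at its limit, so I'll use the opposite half turn.

```bash
python3 -m jog '[{"claw":60,"dx":0,"dy":0,"dz":0,"spin":90},{"claw":60,"dx":0,"dy":0,"dz":0,"spin":90},{"claw":60,"dx":0,"dy":0,"dz":0,"spin":90},{"claw":60,"dx":0,"dy":0,"dz":0,"spin":90},{"claw":60,"dx":0,"dy":0,"dz":0,"spin":90},{"claw":60,"dx":0,"dy":0,"dz":0,"spin":90},{"claw":60,"dx":0,"dy":0,"dz":0,"spin":90},{"claw":60,"dx":0,"dy":0,"dz":0,"spin":90},{"claw":60,"dx":0,"dy":0,"dz":0,"spin":90},{"claw":60,"dx":0,"dy":0,"dz":0,"spin":90},{"claw":60,"dx":0,"dy":0,"dz":0,"spin":90},{"claw":60,"dx":0,"dy":0,"dz":0,"spin":90},{"claw":60,"dx":0,"dy":0,"dz":0,"spin":90},{"claw":60,"dx":0,"dy":0,"dz":0,"spin":90}]' 5
python3 - <<'E'
from h import *
from bench import *
s=get_state();go(s,.004,.044,.12);print(s['joint_positions'])
E
```

```text
time: 3.03
position: [0.4787, -0.0372, 0.2064]
tool_rot: [0.426, 3.104, 0.001]
ft_force: [0.7, 0.1, 0.7]
grip_width: 0.692
grip_force: 0.0
shift [-26.7  17.5  86.6] spin 89.7 or other way +-180; at box [-23.5  26.5 206.4]
[-1.01001762 -0.13303942  0.97330096  1.90559127  0.1146294   1.30435946
  1.22805826]
```

```bash
python3 -m jog '[{"claw":60,"dx":-27,"dy":18,"dz":50,"spin":92},{"claw":60,"dx":-27,"dy":18,"dz":50,"spin":92},{"claw":60,"dx":-27,"dy":18,"dz":50,"spin":92},{"claw":60,"dx":-27,"dy":18,"dz":50,"spin":92},{"claw":60,"dx":-27,"dy":18,"dz":50,"spin":92},{"claw":60,"dx":-27,"dy":18,"dz":50,"spin":92},{"claw":60,"dx":-27,"dy":18,"dz":50,"spin":92},{"claw":60,"dx":-27,"dy":18,"dz":50,"spin":92},{"claw":60,"dx":-27,"dy":18,"dz":50,"spin":92},{"claw":60,"dx":-27,"dy":18,"dz":50,"spin":92},{"claw":60,"dx":-27,"dy":18,"dz":50,"spin":92},{"claw":60,"dx":-27,"dy":18,"dz":50,"spin":92},{"claw":60,"dx":-27,"dy":18,"dz":50,"spin":92},{"claw":60,"dx":-27,"dy":18,"dz":50,"spin":92}]' 5
python3 - <<'E'
from h import *
from bench import *
s=get_state();i=get_image('wrist');go(s,.004,.046,.028);print(s['joint_positions'])
np.savez('w2.npz',TT=TW(s)@i['mount'],**i)
cv2.imwrite('pics/w2.png',i['frame'][...,::-1])
E
```

```text
time: 4.2
position: [0.5101, -0.0269, 0.1567]
tool_rot: [2.53, 1.854, 0.011]
ft_force: [-0.5, 0.1, 0.4]
grip_width: 0.691
grip_force: 0.0
shift [  1.   -1.2 128.7] spin -2.2 or other way +-180; at box [  4.1  44.7 156.7]
[-1.08638248  0.07823105  1.14575062  1.90880883 -0.07704272  1.19290511
 -0.21971661]
```

View pics/w2.png

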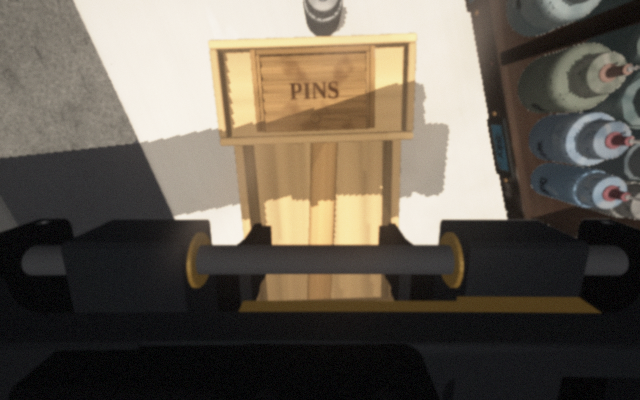

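The wrist view shows the batten between the open fingers at about (320,200) and the tray rim at row 140. Next I descend and grip.

```bash
python3 -m jog '[{"claw":60,"dx":1,"dy":-1,"dz":40},{"claw":60,"dx":1,"dy":-1,"dz":80},{"claw":60,"dx":1,"dy":-1,"dz":105},{"claw":60,"dx":1,"dy":-1,"dz":120},{"claw":60,"dx":1,"dy":-1,"dz":128},{"claw":60,"dx":1,"dy":-1,"dz":131},{"claw":60,"dx":1,"dy":-1,"dz":131},{"claw":15,"dx":1,"dy":-1,"dz":131},{"claw":15,"dx":1,"dy":-1,"dz":131},{"claw":15,"dx":1,"dy":-1,"dz":131},{"claw":15,"dx":1,"dy":-1,"dz":131},{"claw":15,"dx":1,"dy":-1,"dz":131},{"claw":15,"dx":1,"dy":-1,"dz":131},{"claw":15,"dx":1,"dy":-1,"dz":131}]' 10
python3 -c "
from h import *
from bench import *
go(get_state(),.003,.044,.028)"
```

```text
shift [ -0.9  -2.1 128.7] spin -1.9 or other way +-180; at box [  4.1  44.6 156.7]$[0]: bad value
```

```bash
python3 -m jog '[{"claw":60,"dx":1,"dy":-1,"dz":40,"spin":0},{"claw":60,"dx":1,"dy":-1,"dz":80,"spin":0},{"claw":60,"dx":1,"dy":-1,"dz":105,"spin":0},{"claw":60,"dx":1,"dy":-1,"dz":120,"spin":0},{"claw":60,"dx":1,"dy":-1,"dz":128,"spin":0},{"claw":60,"dx":1,"dy":-1,"dz":131,"spin":0},{"claw":60,"dx":1,"dy":-1,"dz":131,"spin":0},{"claw":15,"dx":1,"dy":-1,"dz":131,"spin":0},{"claw":15,"dx":1,"dy":-1,"dz":131,"spin":0},{"claw":15,"dx":1,"dy":-1,"dz":131,"spin":0},{"claw":15,"dx":1,"dy":-1,"dz":131,"spin":0},{"claw":15,"dx":1,"dy":-1,"dz":131,"spin":0},{"claw":15,"dx":1,"dy":-1,"dz":131,"spin":0},{"claw":15,"dx":1,"dy":-1,"dz":131,"spin":0}]' 10
python3 -c "
from h import *
from bench import *
go(get_state(),.003,.044,.028)"
```

```text
time: 5.42
position: [0.5109, -0.0259, 0.0261]
tool_rot: [2.529, 1.854, 0.011]
ft_force: [-0.5, -0.7, -0.8]
grip_width: 0.246
grip_force: 0.0
shift [-1.9 -1.5 -1.9] spin -2.1 or other way +-180; at box [ 4.6 45.8 26.1]
```

```bash
python3 -m jog '[{"claw":15,"dx":0,"dy":0,"dz":0,"spin":0},{"claw":15,"dx":0,"dy":0,"dz":0,"spin":0},{"claw":15,"dx":0,"dy":0,"dz":0,"spin":0}]' 10
python3 - <<'E'
from h import *
from bench import *
i=get_image('wrist')
cv2.imwrite('pics/w3.png',i['frame'][...,::-1])
E
```

```text
time: 5.67
position: [0.5108, -0.026, 0.0259]
tool_rot: [2.529, 1.854, 0.011]
ft_force: [0.0, -0.7, 0.1]
grip_width: 0.18
grip_force: 0.0
```

View pics/w3.png

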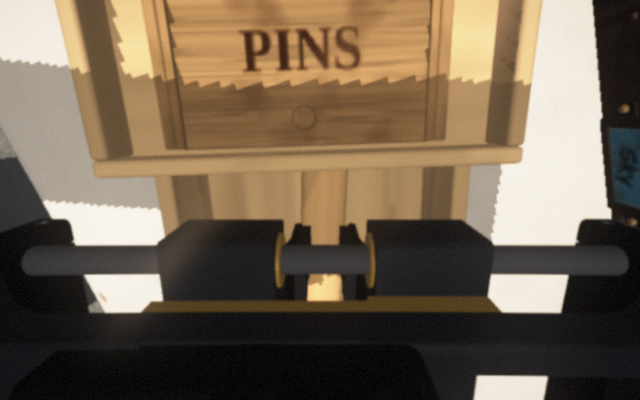

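```bash
python3 - <<'E'
from h import *
from bench import *
s=get_state();i=get_image('wrist');P=box(cloud(i,TW(s)@i['mount']))*1000
for r in (185,200,230,240,260,270,285):
    print(r,[tuple(P[r,c].round().astype(int)) if np.isfinite(P[r,c]).all() else None for c in (230,280,295,303,312,325,338,346,355,370,420)])
t=dict(np.load('top.npz'));Q=box(cloud(t))*1000
for r,c in ((202,310),(206,320),(200,320),(213,320),(205,330)):print(Q[r,c].round())
E
```

```text
185 [(np.int64(-53), np.int64(75), np.int64(8)), (np.int64(-22), np.int64(74), np.int64(6)), (np.int64(-13), np.int64(73), np.int64(7)), (np.int64(-6), np.int64(77), np.int64(26)), (np.int64(-1), np.int64(77), np.int64(26)), (np.int64(6), np.int64(77), np.int64(27)), (np.int64(13), np.int64(76), np.int64(26)), (np.int64(18), np.int64(76), np.int64(23)), (np.int64(24), np.int64(72), np.int64(8)), (np.int64(34), np.int64(72), np.int64(7)), (np.int64(65), np.int64(70), np.int64(7))]
200 [(np.int64(-53), np.int64(66), np.int64(8)), (np.int64(-23), np.int64(64), np.int64(7)), (np.int64(-13), np.int64(64), np.int64(8)), (np.int64(-7), np.int64(68), np.int64(25)), (np.int64(-2), np.int64(69), np.int64(27)), (np.int64(6), np.int64(69), np.int64(28)), (np.int64(13), np.int64(68), np.int64(26)), (np.int64(19), np.int64(63), np.int64(8)), (np.int64(24), np.int64(63), np.int64(8)), (np.int64(34), np.int64(62), np.int64(8)), (np.int64(65), np.int64(61), np.int64(7))]
230 [(np.int64(-20), np.int64(84), np.int64(116)), (np.int64(-7), np.int64(82), np.int64(113)), (np.int64(-11), np.int64(57), np.in
[... 1714 characters left out ...]
), (np.int64(13), np.int64(72), np.int64(119)), (np.int64(16), np.int64(74), np.int64(122)), (np.int64(28), np.int64(75), np.int64(126))]
285 [(np.int64(-19), np.int64(73), np.int64(125)), (np.int64(-7), np.int64(69), np.int64(120)), (np.int64(-8), np.int64(48), np.int64(82)), (np.int64(-5), np.int64(47), np.int64(81)), (np.int64(-4), np.int64(15), np.int64(26)), (np.int64(4), np.int64(15), np.int64(26)), (np.int64(11), np.int64(14), np.int64(26)), (np.int64(13), np.int64(47), np.int64(82)), (np.int64(16), np.int64(46), np.int64(81)), (np.int64(16), np.int64(69), np.int64(121)), (np.int64(28), np.int64(71), np.int64(126))]
[nan nan nan]
[ 7. 32. 28.]
[24. 37.  9.]
[-9. 27. 25.]
[20.  8.  7.]
```

```bash
python3 - <<'E'
from h import *
from bench import *
s=get_state();i=get_image('wrist');P=box(cloud(i,TW(s)@i['mount']))*1000
print(s['grip_width'],s['position'])
for r in range(214,250,3):
    print(r,[(P[r,c]).round().astype(int).tolist() if np.isfinite(P[r,c]).all() else None for c in (296,300,304,308,340,344,348,352)])
f=cv2.resize(i['frame'][190:300,250:400],None,fx=5,fy=5,interpolation=3);f=cv2.convertScaleAbs(f,alpha=2.5,beta=20)
cv2.imwrite('pics/w4.png',f[...,::-1])
E
```

```text
0.1759749729122641 [ 0.51083387 -0.02605565  0.02589649]
214 [[-13, 55, 8], [-11, 55, 8], [-7, 60, 26], [-4, 60, 25], [14, 59, 26], [16, 59, 24], [20, 54, 8], [22, 53, 7]]
217 [[-13, 53, 7], [-11, 53, 7], [-7, 58, 25], [-5, 58, 26], [14, 58, 26], [16, 57, 24], [20, 51, 7], [22, 51, 8]]
220 [[-13, 51, 8], [-11, 51, 8], [-7, 56, 26], [-5, 57, 27], [14, 56, 27], [16, 55, 24], [20, 49, 7], [22, 50, 8]]
223 [[-11, 57, 31], [-9, 57, 33], [-7, 55, 25], [-5, 55, 26], [14, 54, 25], [16, 53, 24], [18, 56, 32], [20, 56, 34]]
226 [[-11, 57, 37], [-8, 57, 37], [-7, 55, 33], [-4, 55, 32], [13, 55, 33], [15, 55, 34], [17, 56, 38], [19, 56, 39]]
229 [[-10, 57, 42], [-8, 57, 42], [-6, 56, 39], [-4, 55, 38], [13, 55, 39], [15, 55, 38], [17, 55, 40], [19, 56, 43]]
232 [[-10, 57, 47], [-8, 56, 45], [-6, 56, 43], [-4, 56, 43], [13, 55, 43], [15, 55, 43], [17, 55, 44], [19, 56, 47]]
235 [[-9, 57, 50], [-8, 56, 48], [-6, 55, 47], [-4, 56, 48], [13, 54, 46], [15, 55, 47], [17, 55, 47], [18, 56, 50]]
238 [[-9, 57, 56], [-8, 55, 51], [-6, 55, 50], [-4, 56, 52], [12, 55, 51], [14, 54, 51], [16, 54, 51], [18, 56, 55]]
241 [[-9, 57, 58], [-7, 55, 55], [-5, 56, 55], [-3, 55, 55], [12, 54, 53], [14, 55, 56], [16, 55, 56], [18, 56, 58]]
244 [[-9, 57, 61], [-7, 55, 58], [-5, 56, 59], [-3, 54, 56], [12, 53, 54], [14, 54, 58], [16, 55, 59], [18, 54, 58]]
247 [[-3, 78, 117], [-2, 79, 117], [-1, 78, 117], [0, 78, 116], [9, 78, 118], [10, 78, 116], [11, 78, 118], [12, 78, 117]]
```

View pics/w4.png

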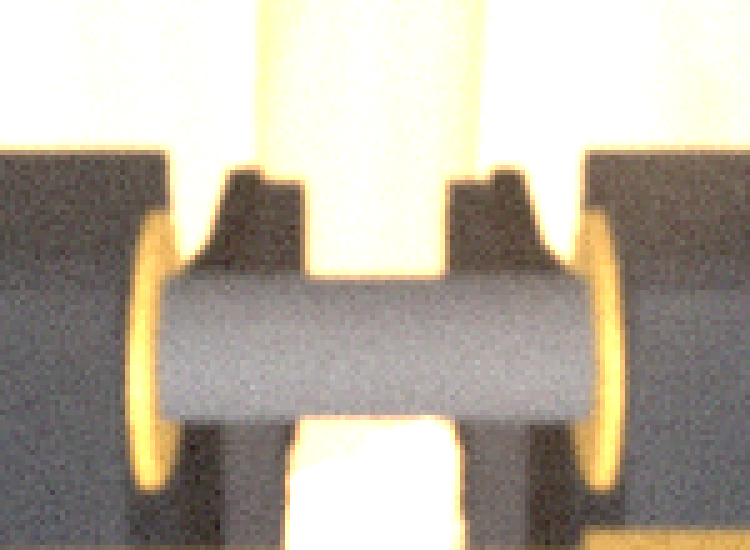

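The fingertips sit at about z = 30 mm, above the batten's top face. They closed over it without touching, and the gap of about 16 mm shows between (300,225) and (345,225). I'll open, go lower in small steps while watching the force, and close again.

```bash
python3 -m jog '[{"claw":48,"dx":0,"dy":0,"dz":-3,"spin":0},{"claw":48,"dx":0,"dy":0,"dz":-3,"spin":0},{"claw":48,"dx":0,"dy":0,"dz":-3,"spin":0},{"claw":48,"dx":0,"dy":0,"dz":-3,"spin":0},{"claw":48,"dx":0,"dy":0,"dz":-3,"spin":0}]' 10
python3 - <<'E'
from h import *
from bench import *
s=get_state();i=get_image('wrist');P=box(cloud(i,TW(s)@i['mount']))*1000
print(s['grip_width'],s['position'])
for r in range(212,240,3):
    print(r,[(P[r,c]).round().astype(int).tolist() if np.isfinite(P[r,c]).all() else None for c in (258,262,266,270,274,278,380,384,388)])
j=get_image('scene');cv2.imwrite('pics/s5.png',cv2.resize(j['frame'][150:300,230:430],None,fx=4,fy=4,interpolation=3)[...,::-1])
E
```

```text
time: 6.23
position: [0.5108, -0.026, 0.0289]
tool_rot: [2.529, 1.854, 0.011]
ft_force: [0.6, 0.4, 0.6]
grip_width: 0.463
grip_force: 0.0
0.4632732461428609 [ 0.51080628 -0.02599209  0.02893972]
212 [[-38, 56, 8], [-35, 56, 7], [-33, 56, 7], [-30, 56, 8], [-27, 56, 9], [-25, 56, 9], [41, 53, 8], [43, 53, 8], [46, 53, 8]]
215 [[-38, 54, 8], [-35, 54, 8], [-33, 54, 8], [-30, 54, 9], [-27, 54, 8], [-25, 54, 7], [41, 51, 7], [43, 51, 8], [46, 51, 7]]
218 [[-38, 52, 8], [-36, 52, 7], [-33, 52, 8], [-30, 52, 9], [-28, 52, 8], [-25, 52, 8], [41, 49, 7], [43, 49, 8], [46, 49, 7]]
221 [[-38, 50, 8], [-36, 50, 7], [-33, 50, 7], [-30, 50, 8], [-28, 50, 8], [-25, 50, 9], [41, 47, 8], [43, 47, 7], [46, 47, 7]]
224 [[-38, 48, 8], [-36, 48, 7], [-33, 48, 8], [-31, 48, 8], [-23, 58, 37], [-21, 58, 38], [41, 45, 8], [43, 45, 8], [46, 45, 7]]
227 [[-38, 46, 8], [-36, 46, 7], [-33, 46, 9], [-24, 58, 43], [-22, 58, 42], [-20, 57, 40], [41, 43, 8], [43, 43, 7], [46, 43, 8]]
230 [[-39, 44, 7], [-36, 44, 9], [-34, 44, 8], [-23, 58, 47], [-21, 58, 47], [-20, 56, 42], [33, 55, 47], [43, 41, 8], [46, 40, 7]]
233 [[-39, 42, 8], [-36, 42, 8], [-33, 42, 9], [-23, 58, 51], [-21, 57, 50], [-19, 56, 47], [33, 55, 51], [43, 39, 8], [46, 39, 8]]
236 [[-39, 40, 8], [-36, 40, 8], [-24, 58, 55], [-22, 58, 55], [-20, 57, 54], [-19, 56, 51], [32, 56, 56], [34, 55, 55], [46, 36, 7]]
239 [[-39, 38, 8], [-37, 38, 7], [-23, 58, 59], [-21, 58, 59], [-20, 56, 55], [-18, 56, 56], [31, 55, 59], [33, 55, 58], [46, 35, 9]]
```

View pics/s5.png

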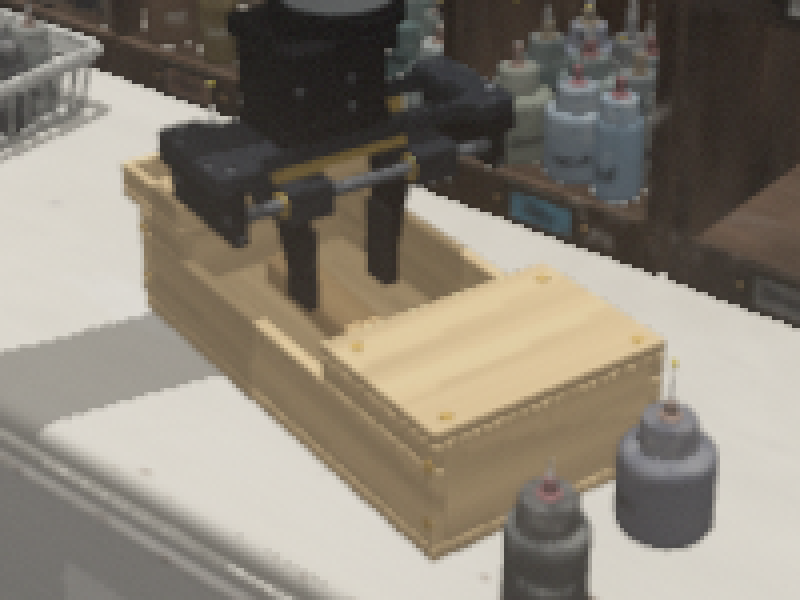

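The scene crop confirms it: the fingers straddle the batten, with the tips (300,305) and (385,280) well above the floor. The real tips are about 4 mm behind the reported TCP, 18 mm short of the figure given.

```bash
python3 -m jog '[{"claw":48,"dx":0,"dy":0,"dz":6,"spin":0},{"claw":48,"dx":0,"dy":0,"dz":11,"spin":0},{"claw":48,"dx":0,"dy":0,"dz":14,"spin":0},{"claw":48,"dx":0,"dy":0,"dz":17,"spin":0},{"claw":48,"dx":0,"dy":0,"dz":19,"spin":0},{"claw":48,"dx":0,"dy":0,"dz":19,"spin":0}]' 10
python3 -m jog '[{"claw":15,"dx":0,"dy":0,"dz":0,"spin":0},{"claw":15,"dx":0,"dy":0,"dz":0,"spin":0},{"claw":15,"dx":0,"dy":0,"dz":0,"spin":0},{"claw":15,"dx":0,"dy":0,"dz":0,"spin":0},{"claw":15,"dx":0,"dy":0,"dz":0,"spin":0},{"claw":15,"dx":0,"dy":0,"dz":0,"spin":0}]' 10
```

```text
time: 6.83
position: [0.5106, -0.0262, 0.0094]
tool_rot: [2.529, 1.854, 0.009]
ft_force: [-0.4, 0.2, 0.1]
grip_width: 0.551
grip_force: 0.0
time: 7.33
position: [0.511, -0.0259, 0.0101]
tool_rot: [2.529, 1.854, 0.011]
ft_force: [-1.6, 0.6, 0.8]
grip_width: 0.3
grip_force: 9.9
```

```bash
python3 -m jog '[{"claw":15,"dx":-5,"dy":0,"dz":0,"spin":0},{"claw":15,"dx":-10,"dy":0,"dz":0,"spin":0},{"claw":15,"dx":-15,"dy":0,"dz":0,"spin":0}]' 10
python3 -m jog '[{"claw":15,"dx":-5,"dy":0,"dz":0,"spin":0},{"claw":15,"dx":-10,"dy":0,"dz":0,"spin":0}]' 10
python3 -m jog '[{"claw":15,"dx":-4,"dy":0,"dz":0,"spin":0},{"claw":15,"dx":-8,"dy":0,"dz":0,"spin":0}]' 10
```

```text
time: 7.58
position: [0.5067, -0.0407, 0.0101]
tool_rot: [2.529, 1.854, 0.012]
ft_force: [-1.3, 2.1, 0.3]
grip_width: 0.3
grip_force: 9.8
time: 7.75
position: [0.5036, -0.0503, 0.0101]
tool_rot: [2.529, 1.854, 0.012]
ft_force: [-0.1, 1.7, 1.9]
grip_width: 0.296
grip_force: 9.8
time: 7.92
position: [0.5012, -0.0578, 0.0101]
tool_rot: [2.529, 1.854, 0.012]
ft_force: [1.0, 2.1, 2.9]
grip_width: 0.303
grip_force: 9.8
```

```bash
python3 -m jog '[{"claw":15,"dx":-4,"dy":0,"dz":0,"spin":0},{"claw":15,"dx":-8,"dy":0,"dz":0,"spin":0}]' 10
python3 - <<'E'
from h import *
from bench import *
s=get_state();i=get_image('wrist');P=box(cloud(i,TW(s)@i['mount']))*1000
go(s,.003,.04,.03)
m=(abs(P[...,2]-26)<3)&(P[...,1]>50)&(P[...,0]>-25)&(P[...,0]<30)
print(m.sum(),np.percentile(P[m],[1,50,99],axis=0).round(1).tolist())
m=(abs(P[...,2]-8)<3)&(abs(P[...,0]-5)<9)&(P[...,1]>40);print(m.sum(), P[m].min(0) if m.any() else 0)
cv2.imwrite('pics/w6.png',i['frame'][100:260,160:500,::-1])
E
```

```text
time: 8.08
position: [0.4995, -0.063, 0.0101]
tool_rot: [2.531, 1.855, 0.016]
ft_force: [4.1, 13.6, 0.8]
grip_width: 0.297
grip_force: 10.0
shift [ 33.   -1.4 -19.7] spin -2.2 or other way +-180; at box [ 3.3  7.1 10.1]
3189 [[-5.7, 50.4, 23.4], [6.9, 65.3, 25.8], [19.8, 79.5, 27.3]]
1888 [-3.98831752 80.54410052  5.82788822]
```

View pics/w6.png

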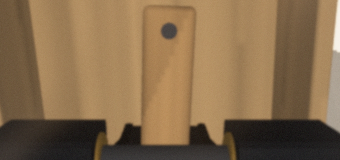

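The crop shows the batten's tray end, with its dark dot, free at crop (168,8), which is y ≈ 80 mm. The cover end has touched the far wall. I'll back off 3 mm and regrip nearer the tray end with a light hold so it can pivot.

```bash
python3 -m jog '[{"claw":15,"dx":5,"dy":0,"dz":0,"spin":0},{"claw":15,"dx":5,"dy":0,"dz":0,"spin":0},{"claw":42,"dx":5,"dy":0,"dz":0,"spin":0},{"claw":42,"dx":5,"dy":0,"dz":0,"spin":0},{"claw":42,"dx":5,"dy":0,"dz":0,"spin":0},{"claw":42,"dx":15,"dy":0,"dz":0,"spin":0},{"claw":42,"dx":35,"dy":0,"dz":0,"spin":0},{"claw":42,"dx":46,"dy":0,"dz":0,"spin":0},{"claw":42,"dx":46,"dy":0,"dz":0,"spin":0},{"claw":15,"dx":46,"dy":0,"dz":0,"spin":0},{"claw":15,"dx":46,"dy":0,"dz":0,"spin":0},{"claw":15,"dx":46,"dy":0,"dz":0,"spin":0},{"claw":15,"dx":46,"dy":0,"dz":0,"spin":0},{"claw":15,"dx":46,"dy":0,"dz":0,"spin":0}]' 5
python3 - <<'E'
from h import *
from bench import *
s=get_state();go(s,.003,.04,.03);print(s['grip_force'])
i=get_image('wrist');P=box(cloud(i,TW(s)@i['mount']))*1000
m=(abs(P[...,2]-26)<3)&(P[...,1]>60)&(P[...,0]>-25)&(P[...,0]<30)
print(m.sum(),np.percentile(P[m],[1,50,99],axis=0).round(1).tolist())
E
```

```text
time: 9.3
position: [0.5122, -0.0221, 0.0099]
tool_rot: [2.53, 1.853, 0.01]
ft_force: [0.7, -0.9, 1.5]
grip_width: 0.298
grip_force: 5.0
shift [ -9.9  -1.2 -20.1] spin -2.2 or other way +-180; at box [ 4.7 49.8  9.9]
4.971088394522667
1903 [[-14.4, 60.1, 23.5], [5.4, 70.1, 25.7], [18.3, 80.1, 27.6]]
```

```bash
python3 -m jog '[{"claw":15,"dx":0,"dy":0,"dz":-6,"spin":0},{"claw":15,"dx":0,"dy":0,"dz":-12,"spin":0},{"claw":15,"dx":-1,"dy":0,"dz":-18,"spin":0},{"claw":15,"dx":-1,"dy":0,"dz":-24,"spin":0},{"claw":15,"dx":-2,"dy":0,"dz":-30,"spin":0}]' 5
cat > m.py <<'E'
from h import *
from bench import *
s=get_state();go(s,.0,.04,.03);print('grip',s['grip_force'],s['grip_width'],s['ft_force'].round(1) if hasattr(s['ft_force'],'round') else s['ft_force'],s['time'])
i=get_image('wrist');P=box(cloud(i,TW(s)@i['mount']))*1000;t=box(s['position'])*1000
hsv=cv2.cvtColor(i['frame'],cv2.COLOR_RGB2HSV)
m=(abs(P[...,0]-t[0])<9)&(P[...,1]>t[1]+12)&(P[...,1]<t[1]+45)&(P[...,2]<t[2]+80)&(P[...,2]>t[2]-12)
q=P[m];print(m.sum())
if m.sum()>50:
    k=np.polyfit(q[:,1],q[:,2],1);print('tilt',np.degrees(np.arctan(k[0])).round(1),'tip',np.percentile(q,99,axis=0).round(),'top z at grip y',np.polyval(k,t[1]).round(1))
E
python3 m.py
```

```text
time: 9.77
position: [0.5119, -0.023, 0.0408]
tool_rot: [2.529, 1.854, 0.012]
ft_force: [0.4, -0.2, -0.5]
grip_width: 0.295
grip_force: 5.0
shift [-9.1 -4.5 10.7] spin -2.1 or other way +-180; at box [ 4.7 48.9 40.8]
grip 4.999557584524155 0.294829429604384 [ 0.4 -0.2 -0.5] 9.7667
1585
tilt -9.8 tip [14. 82. 62.] top z at grip y 63.0
```

```bash
python3 - <<'E'
from h import *
from bench import *
s=get_state();i=get_image('wrist');P=box(cloud(i,TW(s)@i['mount']))*1000
for r in range(60,250,10):print(r,[P[r,c].round().astype(int).tolist() if np.isfinite(P[r,c]).all() else None for c in(300,325,345)])
E
```

```text
60 [[0, 134, 97], [8, 134, 97], [15, 134, 98]]
70 [[0, 131, 98], [8, 131, 97], [15, 131, 99]]
80 [[-1, 128, 98], [8, 128, 98], [15, 128, 97]]
90 [None, [8, 124, 98], [15, 124, 97]]
100 [[-1, 121, 98], [8, 121, 97], [15, 121, 97]]
110 [[-1, 118, 98], [8, 118, 98], [15, 118, 99]]
120 [[-1, 115, 103], [8, 114, 97], [15, 114, 99]]
130 [[-1, 111, 103], [7, 111, 97], [15, 111, 97]]
140 [[-2, 108, 98], [7, 108, 98], [15, 107, 97]]
150 [[-2, 104, 98], [7, 102, 73], [16, 102, 75]]
160 [[-3, 100, 91], [7, 99, 90], [15, 99, 92]]
170 [[-3, 96, 90], [7, 95, 90], [15, 95, 88]]
180 [[-10, 77, 7], [7, 76, 9], [20, 76, 8]]
190 [[-7, 79, 50], [7, 80, 58], [17, 80, 56]]
200 [[-6, 76, 61], [7, 77, 64], [16, 76, 62]]
210 [[-6, 71, 60], [6, 71, 61], [16, 70, 61]]
220 [[-7, 65, 57], [6, 66, 62], [16, 64, 59]]
230 [[-7, 59, 57], [6, 60, 60], [16, 59, 58]]
240 [None, [6, 54, 58], [16, 53, 58]]
```

The tilt is about 10° with the cover end still on the floor, as intended. I'll keep lifting along the arc.

```bash
python3 -m jog '[{"claw":15,"dx":-1,"dy":0,"dz":-8,"spin":0},{"claw":15,"dx":-2,"dy":0,"dz":-16,"spin":0},{"claw":15,"dx":-4,"dy":0,"dz":-24,"spin":0},{"claw":15,"dx":-6,"dy":0,"dz":-32,"spin":0},{"claw":15,"dx":-8,"dy":0,"dz":-39,"spin":0},{"claw":15,"dx":-9,"dy":0,"dz":-44,"spin":0},{"claw":15,"dx":-9,"dy":0,"dz":-44,"spin":0},{"claw":15,"dx":-9,"dy":0,"dz":-44,"spin":0},{"claw":15,"dx":-9,"dy":0,"dz":-44,"spin":0},{"claw":15,"dx":-9,"dy":0,"dz":-44,"spin":0}]' 5
python3 m.py
python3 - <<'E'
from h import *
from bench import *
s=get_state();i=get_image('wrist');P=box(cloud(i,TW(s)@i['mount']))*1000
for r in range(150,250,7):print(r,[P[r,c].round().astype(int).tolist() if np.isfinite(P[r,c]).all() else None for c in(315,325,335)])
E
```

```text
time: 10.7
position: [0.5085, -0.0315, 0.0837]
tool_rot: [2.529, 1.855, 0.011]
ft_force: [-0.3, -0.1, -0.3]
grip_width: 0.295
grip_force: 5.0
shift [-0.1 -4.2 53.7] spin -2.1 or other way +-180; at box [ 3.7 39.8 83.7]
grip 5.0023553520441055 0.29489408231336794 [-0.3 -0.1 -0.3] 10.7
1652
tilt -12.5 tip [ 12.  73. 111.] top z at grip y 111.8
150 [[-2, 83, 7], [6, 83, 9], [14, 83, 10]]
157 [[-2, 78, 8], [6, 78, 9], [14, 77, 7]]
164 [[-2, 72, 8], [6, 72, 7], [14, 72, 7]]
171 [[-2, 67, 7], [6, 67, 8], [14, 66, 8]]
178 [[-3, 61, 8], [5, 61, 6], [13, 60, 8]]
185 [[0, 74, 97], [5, 73, 96], [10, 73, 96]]
192 [[0, 71, 102], [5, 71, 102], [10, 71, 101]]
199 [[0, 69, 107], [5, 69, 107], [10, 68, 107]]
206 [[0, 66, 109], [5, 66, 110], [9, 66, 110]]
213 [[0, 62, 108], [4, 62, 109], [9, 62, 109]]
220 [[-1, 58, 107], [4, 58, 107], [9, 58, 107]]
227 [[-1, 54, 105], [4, 54, 106], [9, 54, 106]]
234 [[-1, 49, 104], [4, 49, 103], [9, 49, 104]]
241 [[-1, 45, 101], [4, 45, 102], [9, 44, 101]]
248 [[2, 72, 175], [4, 72, 175], [7, 72, 174]]
```

The tray end is at (y 70, z 102) and the cover end at about (y -132, z 16), so the halfway condition has held for about 0.4 s. Next I draw it out on the slant.

```bash
python3 -m jog '[{"claw":15,"dx":8,"dy":0,"dz":-8,"spin":0},{"claw":15,"dx":16,"dy":0,"dz":-17,"spin":0},{"claw":15,"dx":24,"dy":0,"dz":-27,"spin":0},{"claw":15,"dx":32,"dy":0,"dz":-36,"spin":0},{"claw":15,"dx":32,"dy":0,"dz":-36,"spin":0}]' 5
cat > n.py <<'E'
from h import *
from bench import *
s=get_state();i=get_image('wrist');P=box(cloud(i,TW(s)@i['mount']))*1000;t=box(s['position'])*1000
print(t.round(),s['grip_force'],s['time'])
for r in range(60,250,9):
    q=P[r,325]
    if np.isfinite(q).all() and q[2]>t[2]-20: print(r,q.round().astype(int).tolist())
E
python3 n.py
```

```text
time: 11.22
position: [0.5193, 0.0008, 0.1213]
tool_rot: [2.527, 1.857, 0.015]
ft_force: [0.5, -0.2, -0.1]
grip_width: 0.301
grip_force: 5.0
[  6.  74. 121.] 4.999525845050812 11.2167
195 [7, 104, 144]
204 [6, 101, 149]
213 [6, 98, 153]
222 [6, 93, 151]
231 [6, 87, 147]
240 [6, 80, 142]
249 [6, 106, 213]
```

```bash
python3 -m jog '[{"claw":15,"dx":9,"dy":0,"dz":-8,"spin":0},{"claw":15,"dx":18,"dy":0,"dz":-16,"spin":0},{"claw":15,"dx":27,"dy":0,"dz":-24,"spin":0},{"claw":15,"dx":36,"dy":0,"dz":-32,"spin":0},{"claw":15,"dx":44,"dy":0,"dz":-40,"spin":0},{"claw":15,"dx":44,"dy":0,"dz":-50,"spin":0},{"claw":15,"dx":44,"dy":0,"dz":-50,"spin":0}]' 5
python3 n.py
```

```text
time: 11.85
position: [0.5321, 0.0414, 0.1722]
tool_rot: [2.527, 1.855, 0.015]
ft_force: [0.8, -0.4, -0.3]
grip_width: 0.301
grip_force: 5.0
[  7. 116. 172.] 4.999866326688789 11.85
213 [8, 141, 206]
222 [8, 137, 206]
231 [8, 134, 210]
240 [7, 130, 210]
249 [7, 148, 264]
```

```bash
python3 -m jog '[{"claw":15,"dx":0,"dy":0,"dz":0,"spin":0},{"claw":15,"dx":0,"dy":0,"dz":-20,"spin":0},{"claw":15,"dx":0,"dy":0,"dz":-40,"spin":0},{"claw":15,"dx":0,"dy":0,"dz":-60,"spin":0},{"claw":15,"dx":0,"dy":0,"dz":-70,"spin":0},{"claw":15,"dx":0,"dy":0,"dz":-70,"spin":0}]' 25
python3 n.py; python3 - <<'E'
from h import *
from bench import *
j=get_image('scene');cv2.imwrite('pics/s7.png',cv2.resize(j['frame'][80:300,220:440],None,fx=2.7,fy=2.7,interpolation=3)[...,::-1]);np.savez('s7.npz',**j)
E
```

```text
time: 12.4
position: [0.5311, 0.0404, 0.2417]
tool_rot: [2.529, 1.853, 0.016]
ft_force: [0.3, 0.2, -1.8]
grip_width: 0.296
grip_force: 25.0
[  6. 115. 242.] 24.999973461963236 12.4
213 [7, 140, 274]
222 [7, 136, 276]
231 [7, 132, 279]
240 [7, 128, 279]
249 [7, 147, 334]
```

View pics/s7.png

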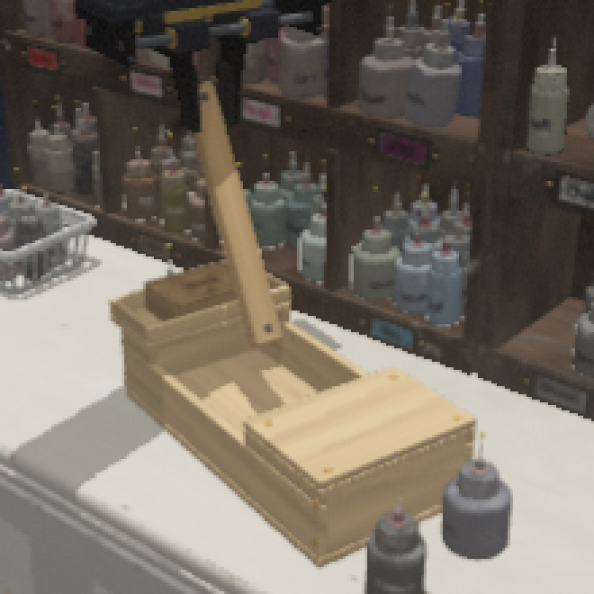

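The batten is completely out, hanging steeply: the tray end is at crop (205,90) by the gripper and the cover end at (265,330), above the opening. I'll measure it, then level it by resting the low end on the cover top.

```bash
python3 - <<'E'
from h import *
j=dict(np.load('s7.npz'));P=box(cloud(j))*1000
for u,v in ((205,95),(205,110),(215,150),(230,200),(245,250),(255,290),(265,320),(262,335)):
    c,r=220+u/2.7,80+v/2.7;print(P[int(r),int(c)].round())
E
```

```text
[  4. 122. 270.]
[  3. 121. 259.]
[  1. 103. 230.]
[  1.  81. 192.]
[  2.  62. 156.]
[  0.  44. 126.]
[  4.  35. 102.]
[-5. 26. 93.]
```

```bash
python3 -m jog '[{"claw":15,"dx":0,"dy":0,"dz":-13,"spin":0},{"claw":15,"dx":-5,"dy":0,"dz":-25,"spin":0},{"claw":15,"dx":-20,"dy":0,"dz":-25,"spin":0},{"claw":15,"dx":-40,"dy":0,"dz":-25,"spin":0},{"claw":15,"dx":-60,"dy":0,"dz":-25,"spin":0},{"claw":15,"dx":-80,"dy":0,"dz":-25,"spin":0},{"claw":15,"dx":-100,"dy":0,"dz":-25,"spin":0},{"claw":15,"dx":-120,"dy":0,"dz":-25,"spin":0},{"claw":15,"dx":-140,"dy":0,"dz":-25,"spin":0},{"claw":15,"dx":-153,"dy":0,"dz":-25,"spin":0},{"claw":15,"dx":-160,"dy":0,"dz":-25,"spin":0},{"claw":15,"dx":-160,"dy":0,"dz":-25,"spin":0},{"claw":15,"dx":-160,"dy":0,"dz":-25,"spin":0}]' 25
cat > e.py <<'E'
from h import *
from bench import *
s=get_state();t=box(s['position'])*1000;print('tcp',t.round(1))
j=get_image('scene');P=box(cloud(j))*1000
hsv=cv2.cvtColor(j['frame'],cv2.COLOR_RGB2HSV)
m=(abs(P[...,0]-t[0])<22)&(P[...,2]>84)&(P[...,2]<t[2]+60)&(P[...,1]>t[1]-200)&(P[...,1]<t[1]+100)&(hsv[...,1]>70)&(hsv[...,2]>70)&(hsv[...,0]<25)&~((P[...,1]>92)&(P[...,2]<110))
q=P[m];d=q-np.median(q,0);u=np.linalg.svd(d,full_matrices=False)[2][0];u*=np.sign(u[1]);k=d@u
c=np.median(q,0);print(m.sum(),'tilt',np.degrees(np.arcsin(u[2])).round(1),'dir',u.round(2),'ends',(c+u*np.percentile(k,1)).round(),(c+u*np.percentile(k,99)).round(),'len',np.ptp(k).round())
cv2.imwrite('pics/e%d.png'%(s['time']*100),cv2.resize(j['frame'][80:300,220:440],None,fx=2.7,fy=2.7)[...,::-1])
E
python3 e.py
```

```text
time: 13.58
position: [0.4818, -0.1111, 0.2647]
tool_rot: [2.529, 1.855, 0.012]
ft_force: [-0.8, -0.5, -0.3]
grip_width: 0.296
grip_force: 25.0
tcp [ -1.  -44.1 264.7]
1523 tilt 62.1 dir [0.03 0.47 0.88] ends [ -10. -130.  111.] [ -4. -32. 297.] len 218.0
```

```bash
python3 -m jog '[{"claw":15,"dx":0,"dy":0,"dz":10,"spin":0},{"claw":15,"dx":0,"dy":0,"dz":18,"spin":0},{"claw":15,"dx":0,"dy":0,"dz":22,"spin":0},{"claw":15,"dx":0,"dy":0,"dz":22,"spin":0},{"claw":15,"dx":4,"dy":0,"dz":25,"spin":0},{"claw":15,"dx":16,"dy":0,"dz":31,"spin":0},{"claw":15,"dx":30,"dy":0,"dz":40,"spin":0},{"claw":15,"dx":43,"dy":0,"dz":50,"spin":0},{"claw":15,"dx":55,"dy":0,"dz":60,"spin":0},{"claw":15,"dx":55,"dy":0,"dz":60,"spin":0},{"claw":15,"dx":55,"dy":0,"dz":60,"spin":0}]' 10
python3 e.py
```

```text
time: 14.55
position: [0.4987, -0.0584, 0.2045]
tool_rot: [2.527, 1.856, 0.008]
ft_force: [-0.5, 0.3, -0.8]
grip_width: 0.299
grip_force: 10.0
tcp [  1.3  11.3 204.5]
1334 tilt 43.3 dir [0.03 0.73 0.69] ends [  -9. -125.   89.] [ -1.  26. 232.] len 219.0
```

```bash
python3 -m jog '[{"claw":15,"dx":11,"dy":0,"dz":12,"spin":0},{"claw":15,"dx":21,"dy":0,"dz":24,"spin":0},{"claw":15,"dx":30,"dy":0,"dz":38,"spin":0},{"claw":15,"dx":38,"dy":0,"dz":52,"spin":0},{"claw":15,"dx":44,"dy":0,"dz":67,"spin":0},{"claw":15,"dx":49,"dy":0,"dz":81,"spin":0},{"claw":15,"dx":52,"dy":0,"dz":90,"spin":0},{"claw":15,"dx":53,"dy":0,"dz":95,"spin":0},{"claw":15,"dx":53,"dy":0,"dz":95,"spin":0},{"claw":15,"dx":53,"dy":0,"dz":95,"spin":0}]' 10
python3 e.py
```

```text
time: 15.43
position: [0.5157, -0.0095, 0.1105]
tool_rot: [2.53, 1.853, 0.011]
ft_force: [0.3, -0.3, -1.0]
grip_width: 0.296
grip_force: 10.0
tcp [  4.8  63.  110.5]
972 tilt 10.0 dir [0.04 0.98 0.17] ends [  -9. -122.   91.] [ -1.  83. 127.] len 219.0
```

```bash
python3 -m jog '[{"claw":15,"dx":1,"dy":0,"dz":5,"spin":0},{"claw":15,"dx":1,"dy":0,"dz":10,"spin":0},{"claw":15,"dx":1,"dy":0,"dz":10,"spin":0},{"claw":15,"dx":1,"dy":0,"dz":10,"spin":0}]' 10
python3 -m jog '[{"claw":10,"dx":0,"dy":0,"dz":0,"spin":0},{"claw":10,"dx":0,"dy":0,"dz":0,"spin":0},{"claw":10,"dx":0,"dy":0,"dz":0,"spin":0},{"claw":10,"dx":0,"dy":0,"dz":-8,"spin":0},{"claw":10,"dx":0,"dy":0,"dz":-20,"spin":0},{"claw":10,"dx":0,"dy":0,"dz":-40,"spin":0},{"claw":10,"dx":0,"dy":0,"dz":-60,"spin":0},{"claw":10,"dx":0,"dy":0,"dz":-80,"spin":0},{"claw":10,"dx":0,"dy":0,"dz":-100,"spin":0},{"claw":10,"dx":0,"dy":0,"dz":-112,"spin":0},{"claw":10,"dx":0,"dy":0,"dz":-120,"spin":0},{"claw":10,"dx":0,"dy":0,"dz":-120,"spin":0},{"claw":10,"dx":0,"dy":0,"dz":-120,"spin":0},{"claw":10,"dx":0,"dy":0,"dz":-120,"spin":0},{"claw":10,"dx":0,"dy":0,"dz":-120,"spin":0},{"claw":10,"dx":0,"dy":0,"dz":-120,"spin":0}]' 45
python3 e.py; ls pics
```

```text
time: 15.82
position: [0.5158, -0.0079, 0.0998]
tool_rot: [2.529, 1.854, 0.011]
ft_force: [-0.0, -0.7, -0.5]
grip_width: 0.294
grip_force: 10.0
time: 17.15
position: [0.5143, -0.008, 0.2191]
tool_rot: [2.529, 1.854, 0.008]
ft_force: [0.2, -0.1, -1.9]
grip_width: 0.293
grip_force: 45.0
tcp [  3.   64.  219.1]
1013 tilt 7.7 dir [0.04 0.99 0.13] ends [ -13. -122.  207.] [ -4.  77. 234.] len 221.0
c1.png
e1358.png
e1455.png
e1543.png
e1714.png
s5.png
s7.png
scene0.png
top0.png
w1.png
w2.png
w3.png
w4.png
w6.png
```

The batten is held at 45 N, tilted 7.7° (0.13 rad), with both ends above 0.19 m and the centre about 2 cm from the box centre.

```bash
python3 -c "
from bench import *
print(close_job())"
```

```text
the job is handed in; nothing more can be done
None
```

The job is handed in (no verdict was returned): the batten was slid under the cover, tilted out tray end first and drawn out on the slant, and is held about 0.2 m above the surface over the box, level within 8°. I steered clear of the bottles but did not re-measure them at the end.

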